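Clamp the test screen and hold the exposure shutter half open

TASK

On the screen-exposure jig, turn both clamp knobs clockwise to their end stops while the shutter stays shut. Then slide the spring-loaded shutter open to half of its travel (the pointer on its tab at the long middle tick), without ever letting it run well past half, and finish the program while still holding it steady there against its spring. Leave everything else on the table and on the jig where it is.

Things in the scene. Friction and masses are not known exactly. Their poses are not given: they have to be found in the camera images.
- jig: fixed exposure jig: plywood board 300 (x) x 420 (y) x 18 mm, on it an aluminium screen frame and a steel mask plate 140 (x) x 380 (y) mm, top 49 mm above the table, a knob at each end, a sliding shutter between; rails and spring boxes stand 8 mm proud of the plate. Origin: centre of the board's underside. x away from the robot (yaw up to 0.35 rad either way), y to the left knob, z up.
- half_mark (a point): near end of the long middle tick on the mask plate's top, 49 mm above the table, on the near (-x) side of the shutter: the tab's pale pointer lines up with this tick, along the jig's x, at half travel. Shorter ticks 35 mm either side mark shut and full.
- knob_left (a joint): turn of the left clamp knob, rad: grows clockwise seen from above, from 0 (slack; its bar then lies along the jig's x) to 1.571 (hard end stop, tight; its bar then lies along the jig's y). At value v the bar lies along the jig's x turned by -v about z. Starts at 0.15 to 0.70. Turning takes about 0.08 N m; it stays where left.
- knob_left_grip (a point): grip point of the left clamp knob, on its turning axis, 170 mm from the jig's middle towards the jig's +y, 77.5 mm above the table. The knob is a black upright bar 48 mm long, 12 mm thick, 37 mm tall, on a steel washer 38 mm across, 5 mm thick, on the mask plate; the grip point is 28 mm above the plate, 14 mm below the bar's top.
- knob_right (a joint): turn of the right clamp knob, rad: grows clockwise seen from above, from 0 (slack; its bar then lies along the jig's x) to 1.571 (hard end stop, tight; its bar then lies along the jig's y). At value v the bar lies along the jig's x turned by -v about z. Starts at 0.15 to 0.70. Turning takes about 0.08 N m; it stays where left.
- knob_right_grip (a point): grip point of the right clamp knob, on its turning axis, 170 mm from the jig's middle towards the jig's -y, 77.5 mm above the table. The knob is a black upright bar 48 mm long, 12 mm thick, 37 mm tall, on a steel washer 38 mm across, 5 mm thick, on the mask plate; the grip point is 28 mm above the plate, 14 mm below the bar's top.
- shutter (a joint): opening of the shutter, m: 0 shut (where it starts), grows as it slides along the jig's +y, towards the left knob; hard stop at 0.070, half travel 0.035. A spring always pulls it shut: about 2 N at 0, 7.5 N at half, 13 N at full travel (1.5 N more every 10 mm), plus 0.5 N friction. Let go, it snaps shut. The shutter is a dark steel plate 82 (x) x 84 (y) x 3 mm.
- tab (a point): upright aluminium tab fixed in the middle of the shutter and moving with it: 40 mm wide (jig x), 12 mm thick (jig y, the sliding direction), 38 mm tall. This point: centre of its foot, on top of the shutter plate, 52.5 mm above the table; shut, it stands 30 mm from the jig's middle towards -y. Axes as the jig's.
- loupe: black cylindrical magnifier, 24 mm across, 36 mm tall, standing on the front margin of the jig's board; origin at the centre of its underside. To be left alone.
- tape: roll of pale paper tape, 90 mm across, 24 mm tall, lying behind the jig; origin at the centre of its underside. To be left alone.
- jar_big: yellow ink jar with black lid, 84 mm across, 90 mm tall, behind and left of the jig; origin at the centre of its underside. To be left alone.
- jar_small: red ink jar with black lid, 68 mm across, 70 mm tall, behind and right of the jig; origin at the centre of its underside. To be left alone.
- squeegee: wooden squeegee with a dark blade, 240 mm long, 22 mm tall, lying on the table to the left; origin at its underside. To be left alone.
- spatula: ink spatula with wooden handle, 280 mm long, lying on the table to the right; origin at its underside. To be left alone.
- block: plain wooden block 90 x 50 x 30 mm on the table to the right; origin at the centre of its underside. To be left alone.

How it is judged:
On the way, in this order (a step that is already met when the one before it is completed fails the run):
1. both clamp knobs are at their end stops, the shutter still shut (value of joint each of knob_left, knob_right above 1.48 rad and value of joint shutter below 0.012 m), for 0.2 s.
2. the shutter is held at half travel (value of joint shutter between 0.029 and 0.041 m and contact force between any of the fingers, the arm and shutter above 2 N), for 0.5 s.
At the end, for the whole second after the job is handed in: Both knobs within 0.09 rad of their end stops, and the robot holds the shutter (over 2 N of contact), steady at half travel: open 35 mm, give or take 6 mm (all of step 2 and value of joint each of knob_left, knob_right above 1.48 rad and velocity of joint shutter between -0.01 and 0.01 m/s); the arm keeps its last pose, push and grip.
It fails at once if the shutter is opened (over 12 mm) before both knobs are tight (value of joint shutter above 0.012 m and value of joint any of knob_left, knob_right below 1.48 rad).
It fails at once if the shutter runs well past half (over 52 mm of its 70 mm) (value of joint shutter above 0.052 m).
It fails at once if a bystander is disturbed (moved over 30 mm) (distance of any of loupe, tape, jar_big, jar_small, squeegee, spatula, block from where it was at the start of the episode above 0.03 m).
It also fails if it takes over 51 s, if anything falls off the work surface, if the arm or the gripper's body presses on something with over 40 N, if the wrist force passes 120 N, or if a joint passes its speed limit or range.

ROBOT

A 7-joint arm with a two-finger parallel gripper is mounted at the origin on the work surface. World frame = base frame: x ahead of the robot, y to its left, z up, the work surface at z = 0. Lengths are in m, angles in rad, forces in N, time in s.
With the tool pointing down it reaches from about 0.425 to 0.975 m from the base axis. Payload 16.7 kg.
Tool frame: the origin (TCP) lies between the finger pads; the fingertips stand 8 mm ahead of it and the grasp point (between the pads) lies 11 mm behind it; z points along the fingers, y is the line along which they close (so a half turn about z gives the same grasp; the last joint's range is limited). The gripper opens to 85 mm and grips with 20 to 120 N. Pads are 22 mm wide; open, the fingers measure 114 mm over their backs; the gripper's body (76 mm by 85 mm) begins 54 mm behind the grasp point. The pads swing forward as they close: fully open they stand 13 mm farther back than shut.
Start: joints at [1.155, 0.426, 0.074, 1.606, -0.034, 1.111, -0.067], TCP at [0.177, -0.651, 0.239] pointing down, gripper open.
Joint ranges: [-2.85, 2.85], [-0.5, 2.14], [-1.23, 1.37], [0.21, 2.46], [-1.02, 4.16], [0.16, 2.05], [-2.73, 2.73]. Speed limits (rad/s): [1.89, 1.89, 2.39, 2.39, 3.01, 3.01, 3.01].

INTERFACE

Orientations are given as a unit quaternion [w, x, y, z].
In Python, from rig import ctrl gives the robot as it stands.
- The arm moves only by the tool drive_tool, never from a script. Its argument "increments" is a list that holds one entry, the list of rows, each a list of 7 numbers: the shift along the tool's x, y, z in m, then the turn, a rotation vector about the tool's x, y, z in degrees, then the closure, from 0 (fully open) to 1 (shut). In form: [[[x, y, z, wx, wy, wz, claw], ...]]. A call has 1 to 10 rows; each row shifts and turns the commanded pose from where the row before left it, along the tool's axes as they then stand; what a row does not reach is not made up. A row lasts 1/12 s, in which the tool goes at most 41.7 mm and 7.16 degrees, less where a joint would pass 70% of its speed; a pose out of reach is approached as far as the arm can. A call with a gripper value outside its range is refused whole. The fingers move at their own pace and stop on an object; "newtons" is the grip in N (left out, the last holds). Time passes only in rows, so rows that do not move let the fingers close. It gives the time, the measured TCP pose, the force, the opening and the grip force at its end, in the units of the state.
- ctrl.get_obs(): the state, without advancing time (a new reading comes with each control period).
- ctrl.get_image(name): name is "side" or "top"; returns the picture (400x640x3 uint8, red, green, blue); there is no depth.
- ctrl.camera_info(name): a dict with "mtx" (3x3 intrinsics, pixels), "R" (3x3) and "t" (3): a world point X has camera coordinates R X + t. Camera axes: x right, y down, z forward; pixel columns grow to the right and rows downward; lengths in m; the calibration is good to about 2 mm. A picture is of the moment at which its call begins. camera_info takes no time and is no camera call.
- ctrl.close_job(): hands the job in; it is judged then, once.
Trained networks look in the newest picture that a camera, given by its name, has taken for a name from the list of things; names that differ only in an ending like _2 or _b are one class to them, and where a whole thing is asked for, a point or a joint stands for the part that bears it (a point fixed in the world has none). Each returns a list of dicts, best first, with "confidence" (0 to 1); they miss things now and then, are a little off and sometimes report something else, mostly with a low value. They report only what shows in the picture. A call takes as long as a camera call.
- ctrl.spot_in(name, camera): "extent" ([left, top, right, bottom] in pixels, round what is visible of it).
The state is a dict: "t": time; "qpos": joint angles; "joint_velocities": joint speeds; "tau": joint torques, N m; "ee_pos": TCP position; "tool_rot": TCP orientation; "contact_force": force on the tool from outside, world axes, zero at the start; "ft_torque": the same for the moment, N m; "opening": finger opening in m; "finger_force": force on a finger pad.
Only numpy, scipy, OpenCV 4.12 (cv2) and the standard library are available. Lean on these libraries where they do the work, as an engineer would, in place of code of your own. Each camera call takes 0.05 s, during which the arm holds its last target. There are 200 camera calls.

## Working session

There is one attempt and no reset: what is moved stays moved. The work goes in short steps, Python scripts to look and compute and a tool call to move; the robot and the scene stay as the last step left them, time stands still between calls to the robot, and variables do not carry over. Pictures are saved under pics/ and viewed, at most 10 in all, crops included, and the job is handed in when it is done.

Besides the shell and the picture viewer there is one more tool, called after "Call:" as a command line: name --argument value ..., lists and objects as JSON in quotes. drive_tool: Moves the arm, as the interface text tells. Its arguments: {"type":"object","properties":{"increments":{"type":"array"},"newtons":{"type":"number"}},"required":["increments"]}

```bash
mkdir -p pics; python3 - <<'E'
from rig import ctrl
import cv2,numpy as np
o=ctrl.get_obs();print(o)
for c in("top","side"):
    im=ctrl.get_image(c);cv2.imwrite(f"pics/{c}0.png",im[...,::-1])
    i=ctrl.camera_info(c);print(c,{k:np.round(v,4).tolist() for k,v in i.items()})
    for n in("knob_left","knob_right","tab","half_mark","loupe"):
        try:
            r=ctrl.spot_in(n,c);print(n,[(np.round(d["extent"],1).tolist(),round(d["confidence"],2)) for d in r[:3]])
        except Exception as e:print(n,e)
E
```

```text
{'t': 0.0, 'qpos': array([ 1.15552318,  0.42675339,  0.07385214,  1.60661463, -0.03413419,
        1.11079999, -0.06710771]), 'joint_velocities': array([ 0.0007249 , -0.00080298, -0.00048218,  0.00068744, -0.00061143,
        0.00164058, -0.00087213]), 'tau': array([ 2.40596724e-03, -9.49821281e+01,  3.76010165e+00, -4.63505709e+01,
        1.87365955e-02,  1.01412777e-02, -4.83260919e-05]), 'ee_pos': array([ 0.17716752, -0.65091646,  0.23859299]), 'tool_rot': array([-6.46702852e-04,  9.91187056e-01,  1.32468060e-01, -1.21237442e-04]), 'contact_force': array([-0.18030345,  0.38460545, -0.18563344]), 'ft_torque': array([ 0.01308592,  0.01936889, -0.00280558]), 'finger_force': 0.0, 'opening': 0.08548506245230439}
top {'mtx': [[395.9046, 0.0, 311.8707], [0.0, 395.9046, 198.0255], [0.0, 0.0, 1.0]], 'R': [[-0.0208, -0.9998, 0.0076], [-0.9957, 0.02, -0.0909], [0.0908, -0.0094, -0.9958]], 't': [-0.0106, 0.605, 1.2196]}
knob_left [([220.4, 190.0, 235.6, 206.5], 0.43)]
knob_right [([329.2, 224.0, 340.7, 237.6], 0.42)]
tab [([274.1, 203.1, 307.5, 230.9], 0.75)]
half_mark [([204.3, 149.8, 360.3, 280.0], 0.68), ([330.4, 228.2, 340.8, 235.7], 0.46)]
loupe [([326.0, 225.5, 343.1, 238.4], 0.73), ([218.8, 239.3, 226.2, 246.4], 0.38)]
side {'mtx': [[458.4412, 0.0, 322.1794], [0.0, 458.4412, 195.8741], [0.0, 0.0, 1.0]], 'R': [[-0.6584, -0.7526, 0.0059], [-0.5307, 0.4587, -0.7128], [0.5337, -0.4724, -0.7014]], 't': [0.3884, 0.3902, 0.9913]}
knob_left [([219.8, 183.4, 407.0, 310.2], 0.7), ([242.0, 231.6, 258.1, 255.6], 0.61)]
knob_right [([358.7, 195.7, 375.2, 216.4], 0.69), ([367.2, 159.2, 393.8, 191.9], 0.65)]
tab [([275.0, 211.6, 341.2, 244.7], 0.55)]
half_mark [([220.0, 183.5, 404.9, 309.3], 0.66)]
loupe [([267.8, 280.8, 275.3, 297.9], 0.58), ([220.6, 185.1, 407.4, 312.7], 0.51)]
```

```bash
python3 - <<'E'
import cv2
a=cv2.imread("pics/top0.png")[140:290,190:375];cv2.imwrite("pics/a.png",cv2.resize(a,(740,600),interpolation=cv2.INTER_CUBIC))
a=cv2.imread("pics/side0.png")[150:320,210:420];cv2.imwrite("pics/b.png",cv2.resize(a,(735,595),interpolation=cv2.INTER_CUBIC))
E
```

```text
(no output)
```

View pics/a.png

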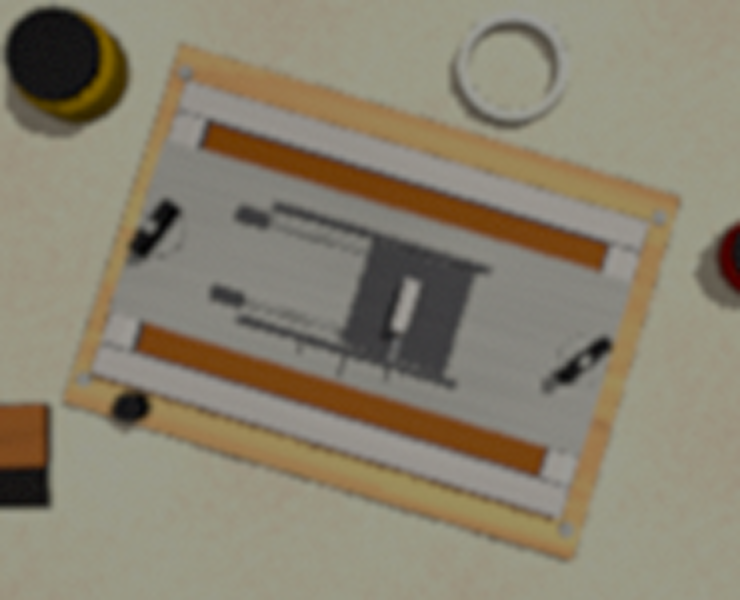

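View pics/b.png

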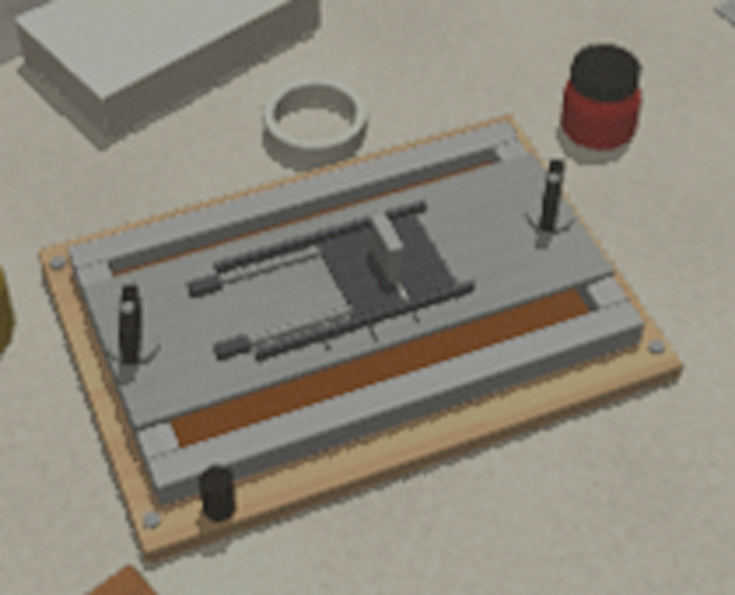

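View pics/top0.png

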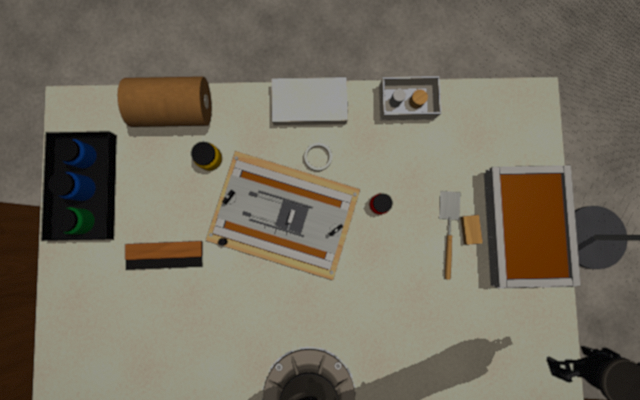

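The top crop shows the jig yawed about -0.3. The left knob is near (229,197) px, the right knob near (336,231), and the tab near (291,216), shut. Next I fit the jig pose and the bar angles.

```bash
cat > h.py <<'E'
import numpy as np,cv2
from rig import ctrl
from scipy.spatial.transform import Rotation as Rn
def proj(c,X):
    i=ctrl.camera_info(c);p=(np.atleast_2d(X)@i["R"].T+i["t"])@i["mtx"].T
    return p[:,:2]/p[:,2:]
def jw(J,P):
    P=np.atleast_2d(P).astype(float);c,s=np.cos(J[2]),np.sin(J[2])
    return np.c_[J[0]+c*P[:,0]-s*P[:,1],J[1]+s*P[:,0]+c*P[:,1],P[:,2]]
def rows(xyz,phi,step=.04,claw=0,dstep=7):
    "rows from the present pose to world xyz, tool down with x axis at heading phi"
    o=ctrl.get_obs();q=o["tool_rot"];A=Rn.from_quat([*q[1:],q[0]]);p=o["ee_pos"]
    # target: x=(cos,sin,0), z=-z
    B=Rn.from_matrix(np.array([[np.cos(phi),np.sin(phi),0],[np.sin(phi),-np.cos(phi),0],[0,0,-1]]).astype(float))
    d=np.array(xyz)-p; w=(A.inv()*B).as_rotvec(degrees=True)
    n=max(int(np.ceil(max(np.linalg.norm(d)/step,np.linalg.norm(w)/dstep))),1)
    for k in range(n):
        Ak=A*Rn.from_rotvec(w*k/n,degrees=True)
        print([*np.round(Ak.inv().apply(d/n),4).tolist(),*np.round(w/n,2).tolist(),claw])
    print(n,"d",d.round(4),"w",w.round(1))
def heading():
    o=ctrl.get_obs();q=o["tool_rot"];x=Rn.from_quat([*q[1:],q[0]]).as_matrix()[:,0];return np.arctan2(x[1],x[0])
E
python3 - <<'E'
from h import *
from scipy.optimize import least_squares
C=np.array([[.15,.21,.018],[.15,-.21,.018],[-.15,-.21,.018],[-.15,.21,.018]])
T=np.array([[178,42],[680,200],[575,558],[65,400]])/4+[190,140]
S=np.array([[40,252],[512,117],[682,368],[146,550]])/3.5+[210,150]
f=lambda J:np.r_[(proj("top",jw(J,C))-T).ravel(),(proj("side",jw(J,C))-S).ravel()]
r=least_squares(f,[.55,.08,-.3],loss="soft_l1");J=r.x;print(J,f(J).round(1).tolist());np.save("J.npy",J)
for n,y in(("L",.17),("R",-.17)):
    print(n,jw(J,[0,y,.0775]).round(4))
    for c in("top","side"):print(c,proj(c,jw(J,[[0,y,.0915],[0,y,.049]])).round(1).tolist())
print("tab",jw(J,[0,-.03,.0525]).round(4))
# bar angle by dark silhouette
for n,y in(("L",.17),("R",-.17)):
    best=[]
    for v in np.arange(0,1,.03):
        tot=0
        for c in("top","side"):
            g=cv2.imread(f"pics/{c}0.png").max(2)
            cs,sn=np.cos(v),np.sin(v);P=[]
            for a in(-.024,.024):
                for b in(-.006,.006):
                    for z in(.054,.091):P.append([a*cs+b*sn,y-a*sn+b*cs,z])
            h=cv2.convexHull((proj(c,jw(J,P))*16).astype(np.int32))
            m=np.zeros(g.shape,np.uint8);cv2.fillConvexPoly(m,h,1,shift=4)
            R=cv2.dilate(m,np.ones((9,9)))>0
            D=(g<60)
            tot+=(D&(m>0)).sum()/((D&R)|(m>0)).sum()
        best.append((round(tot,3),round(v,2)))
    print(n,sorted(best)[::-1][:4])
E
```

```text
[ 0.55697922  0.06924691 -0.32150535] [0.2, -0.7, 0.1, -1.5, -1.1, 0.3, -1.5, -0.3, -0.0, -0.2, 0.4, -0.6, 1.6, -0.3, 0.4, 1.4]
L [[0.6107 0.2305 0.0775]]
top [[227.1, 195.8], [229.9, 197.1]]
side [[247.4, 238.6], [249.2, 249.4]]
R [[ 0.5033 -0.092   0.0775]]
top [[336.0, 229.6], [335.1, 229.8]]
side [[369.1, 201.7], [367.9, 212.5]]
tab [[0.5475 0.0408 0.0525]]
L [(np.float64(1.013), np.float64(0.33)), (np.float64(1.006), np.float64(0.27)), (np.float64(1.004), np.float64(0.39)), (np.float64(1.0), np.float64(0.24))]
R [(np.float64(0.827), np.float64(0.57)), (np.float64(0.825), np.float64(0.6)), (np.float64(0.821), np.float64(0.69)), (np.float64(0.819), np.float64(0.66))]
```

```bash
python3 - <<'E'
from h import *
rows([.46,-.38,.24],1.4)
E
```

```text
[0.0344, -0.0187, -0.0001, -0.0, -0.0, -6.5, 0]
[0.0363, -0.0147, -0.0001, -0.0, -0.0, -6.5, 0]
[0.0377, -0.0105, -0.0001, -0.0, -0.0, -6.5, 0]
[0.0387, -0.0062, -0.0001, -0.0, -0.0, -6.5, 0]
[0.0391, -0.0018, -0.0001, -0.0, -0.0, -6.5, 0]
[0.0391, 0.0027, -0.0001, -0.0, -0.0, -6.5, 0]
[0.0385, 0.0071, -0.0001, -0.0, -0.0, -6.5, 0]
[0.0375, 0.0114, -0.0001, -0.0, -0.0, -6.5, 0]
[0.036, 0.0156, -0.0001, -0.0, -0.0, -6.5, 0]
[0.034, 0.0195, -0.0001, -0.0, -0.0, -6.5, 0]
10 d [0.2827 0.2713 0.0007] w [ -0.  -0. -65.]
```

Call:
drive_tool --increments '[[[0.034,-0.019,0,0,0,-6.5,0],[0.036,-0.015,0,0,0,-6.5,0],[0.038,-0.01,0,0,0,-6.5,0],[0.039,-0.006,0,0,0,-6.5,0],[0.039,-0.002,0,0,0,-6.5,0],[0.039,0.003,0,0,0,-6.5,0],[0.038,0.007,0,0,0,-6.5,0],[0.038,0.011,0,0,0,-6.5,0],[0.036,0.016,0,0,0,-6.5,0],[0.034,0.02,0,0,0,-6.5,0]]]' --newtons 40

```text
t: 1.43
ee_pos: [0.4614, -0.3788, 0.2397]
tool_rot: [0.0, 0.763, 0.646, 0.0]
contact_force: [-0.4, -0.8, 0.2]
opening: 0.0851
finger_force: 0.0
```

```bash
python3 - <<'E'
from h import *
print(ctrl.get_obs()["qpos"],heading())
rows([.501,-.092,.15],2.22)
E
```

```text
[ 0.81182059  0.31477356 -0.28695709  1.77079766  0.1002906   1.06965981
  0.32480099] 1.4056002853820266
[0.0362, -0.001, 0.0112, 0.0, 0.0, -5.83, 0]
[0.0361, 0.0027, 0.0112, 0.0, 0.0, -5.83, 0]
[0.0356, 0.0063, 0.0112, 0.0, 0.0, -5.83, 0]
[0.0348, 0.0099, 0.0112, 0.0, 0.0, -5.83, 0]
[0.0336, 0.0134, 0.0112, 0.0, 0.0, -5.83, 0]
[0.0321, 0.0167, 0.0112, 0.0, 0.0, -5.83, 0]
[0.0302, 0.0199, 0.0112, 0.0, 0.0, -5.83, 0]
[0.028, 0.0229, 0.0112, 0.0, 0.0, -5.83, 0]
8 d [ 0.0396  0.2868 -0.0897] w [  0.    0.  -46.7]
```

Call:
drive_tool --increments '[[[0.036,-0.001,0.011,0,0,-5.8,0],[0.036,0.003,0.011,0,0,-5.8,0],[0.036,0.006,0.011,0,0,-5.8,0],[0.035,0.01,0.011,0,0,-5.8,0],[0.034,0.013,0.011,0,0,-5.8,0],[0.032,0.017,0.011,0,0,-5.8,0],[0.03,0.02,0.011,0,0,-5.8,0],[0.028,0.023,0.011,0,0,-5.8,0],[0,0,0,0,0,0,0]]]'

```text
t: 2.18
ee_pos: [0.5023, -0.0863, 0.1502]
tool_rot: [-0.001, 0.443, 0.897, 0.001]
contact_force: [0.4, 1.4, 1.0]
opening: 0.0851
finger_force: 0.0
```

```bash
python3 - <<'E'
from h import *
rows([.501,-.092,.067],2.22,step=.02)
a=ctrl.get_image("top")[..., ::-1][190:270,290:390];b=ctrl.get_image("side")[..., ::-1][140:240,310:430]
cv2.imwrite("pics/c.png",np.hstack([cv2.resize(a,(375,300),interpolation=2),cv2.resize(b,(360,300),interpolation=2)]))
E
```

```text
[-0.0008, -0.0009, 0.0166, 0.01, -0.03, 0.05, 0]
[-0.0008, -0.0009, 0.0166, 0.01, -0.03, 0.05, 0]
[-0.0008, -0.0009, 0.0166, 0.01, -0.03, 0.05, 0]
[-0.0008, -0.0009, 0.0166, 0.01, -0.03, 0.05, 0]
[-0.0008, -0.0009, 0.0166, 0.01, -0.03, 0.05, 0]
5 d [-0.0013 -0.0057 -0.0832] w [ 0.1 -0.1  0.2]
```

View pics/c.png

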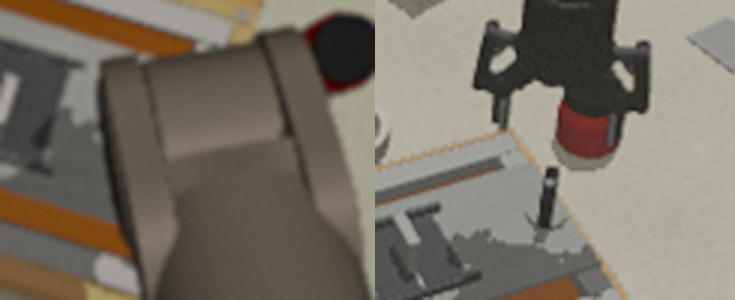

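The side view shows the open fingers straddling the right knob bar (crop x about 550, between fingers at 500 and 615). I descend and grip.

Call:
drive_tool --increments '[[[-0.001,-0.001,0.017,0,0,0,0],[-0.001,-0.001,0.017,0,0,0,0],[-0.001,-0.001,0.017,0,0,0,0],[-0.001,-0.001,0.016,0,0,0,0],[0,-0.001,0.016,0,0,0,0],[0,0,0,0,0,0,0],[0,0,0,0,0,0,0]]]'

```text
t: 2.87
ee_pos: [0.5002, -0.1004, 0.0683]
tool_rot: [-0.0, 0.45, 0.893, -0.0]
contact_force: [0.2, -0.7, 0.7]
opening: 0.0853
finger_force: 0.0
```

Call:
drive_tool --increments '[[[0,0,0,0,0,0,0.5],[0,0,0,0,0,0,0.7],[0,0,0,0,0,0,0.9],[0,0,0,0,0,0,1],[0,0,0,0,0,0,1],[0,0,0,0,0,0,1],[0,0,0,0,0,0,1],[0,0,0,0,0,0,1],[0,0,0,0,0,0,1],[0,0,0,0,0,0,1]]]'

```text
t: 3.7
ee_pos: [0.5065, -0.0956, 0.07]
tool_rot: [0.004, 0.448, 0.894, 0.004]
contact_force: [28.4, 19.3, -14.3]
opening: 0.0115
finger_force: 42.8
```

```bash
python3 - <<'E'
from h import *
o=ctrl.get_obs();print(o["t"],o["ee_pos"],o["ft_torque"],o["qpos"],heading())
for c in("side",):
    b=ctrl.get_image("side")[..., ::-1][140:240,310:430]
    cv2.imwrite("pics/d.png",cv2.resize(b,(600,500),interpolation=2))
E
```

```text
3.7 [ 0.50645953 -0.09560259  0.06997305] [ 4.14285499 -5.68165081 -0.19832312] [ 0.48604636  0.43641857 -0.50602263  2.08105089  0.32128473  0.68743373
  0.41370951] 2.2133164920686017
```

View pics/d.png

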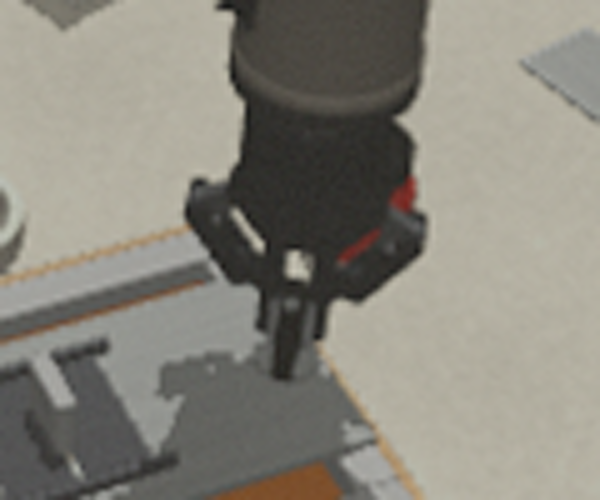

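Gripped, but the bar is about 8 mm off along tool y. I open slightly, recentre and regrip.

Call:
drive_tool --increments '[[[0,0,0,0,0,0,0.6],[0,0,0,0,0,0,0.6],[0.002,0.004,0,0,0,0,0.6],[0.002,0.004,0,0,0,0,0.6],[0,0,0,0,0,0,0.8],[0,0,0,0,0,0,1],[0,0,0,0,0,0,1],[0,0,0,0,0,0,1],[0,0,0,0,0,0,1]]]'

```text
t: 4.5
ee_pos: [0.5045, -0.0913, 0.0684]
tool_rot: [-0.0, 0.449, 0.893, 0.0]
contact_force: [-2.3, 2.3, 5.7]
opening: 0.0114
finger_force: 40.8
```

Call:
drive_tool --increments '[[[0,0,0,0,0,6,1],[0,0,0,0,0,6,1],[0,0,0,0,0,6,1],[0,0,0,0,0,6,1],[0,0,0,0,0,6,1],[0,0,0,0,0,6,1],[0,0,0,0,0,6,1],[0,0,0,0,0,6,1],[0,0,0,0,0,4,1],[0,0,0,0,0,0,1]]]'

```text
t: 5.33
ee_pos: [0.5043, -0.0914, 0.0684]
tool_rot: [-0.0, 0.797, 0.604, -0.0]
contact_force: [-2.7, 1.2, 5.5]
opening: 0.0115
finger_force: 40.9
```

Call:
drive_tool --increments '[[[0,0,0,0,0,3,1],[0,0,0,0,0,2,1],[0,0,0,0,0,0,1],[0,0,0,0,0,0,1]]]'

```text
t: 5.67
ee_pos: [0.5043, -0.0914, 0.0684]
tool_rot: [0.0, 0.821, 0.572, -0.0]
contact_force: [-3.5, 1.9, 6.9]
opening: 0.011
finger_force: 51.8
```

```bash
python3 - <<'E'
from h import *
o=ctrl.get_obs();print(o["t"],o["ee_pos"],o["ft_torque"],heading(),np.load("J.npy")[2]+np.pi/2)
E
```

```text
5.6667 [ 0.50433172 -0.09136543  0.06844946] [0.37717799 0.7187821  1.14727262] 1.2166878682266302 1.2492909816830586
```

Right knob is at its stop (1.15 N m). Release, lift and go to the left knob.

Call:
drive_tool --increments '[[[0,0,0,0,0,-1.5,0.8],[0,0,0,0,0,0,0.5],[0,0,0,0,0,0,0.4],[0,0,0,0,0,0,0.4],[0,0,-0.02,0,0,0,0.4],[0,0,-0.03,0,0,0,0.3],[0,0,-0.03,0,0,0,0],[0,0,0,0,0,0,0]]]'

```text
t: 6.33
ee_pos: [0.507, -0.0918, 0.1532]
tool_rot: [0.002, 0.814, 0.581, 0.002]
contact_force: [1.8, 0.3, 0.8]
opening: 0.0815
finger_force: 0.0
```

```bash
python3 - <<'E'
from h import *
rows([.611,.231,.15],2.48)
E
```

```text
[0.0308, -0.0006, 0.0003, 0.03, 0.01, -6.45, 0]
[0.0307, 0.0029, 0.0003, 0.03, 0.01, -6.45, 0]
[0.0302, 0.0063, 0.0003, 0.03, 0.01, -6.45, 0]
[0.0293, 0.0097, 0.0003, 0.03, 0.01, -6.45, 0]
[0.028, 0.0129, 0.0003, 0.03, 0.01, -6.45, 0]
[0.0264, 0.016, 0.0003, 0.03, 0.01, -6.45, 0]
[0.0244, 0.0188, 0.0003, 0.03, 0.01, -6.45, 0]
[0.0221, 0.0215, 0.0003, 0.03, 0.01, -6.45, 0]
[0.0196, 0.0238, 0.0003, 0.03, 0.01, -6.45, 0]
[0.0168, 0.0259, 0.0003, 0.03, 0.01, -6.45, 0]
[0.0138, 0.0276, 0.0003, 0.03, 0.01, -6.45, 0]
11 d [ 0.104   0.3228 -0.0032] w [  0.4   0.2 -71. ]
```

Call:
drive_tool --increments '[[[0.031,-0.001,0,0,0,-6.5,0],[0.031,0.003,0,0,0,-6.5,0],[0.03,0.006,0,0,0,-6.5,0],[0.029,0.01,0,0,0,-6.5,0],[0.028,0.013,0,0,0,-6.5,0],[0.026,0.016,0,0,0,-6.5,0],[0.024,0.019,0,0,0,-6.5,0],[0.022,0.022,0,0,0,-6.5,0],[0.02,0.024,0,0,0,-6.5,0],[0.017,0.026,0,0,0,-6.5,0]]]'

```text
t: 7.17
ee_pos: [0.5989, 0.204, 0.1483]
tool_rot: [0.0, 0.371, 0.928, 0.0]
contact_force: [0.1, -1.0, -0.0]
opening: 0.0854
finger_force: 0.0
```

Call:
drive_tool --increments '[[[0.014,0.027,0,0,0,-6,0],[0,0,0,0,0,0,0],[0,0,0,0,0,0,0],[0,0,0,0,0,0,0]]]'

```text
t: 7.5
ee_pos: [0.607, 0.2312, 0.1479]
tool_rot: [-0.0, 0.325, 0.946, -0.0]
contact_force: [0.4, 0.2, -0.1]
opening: 0.0853
finger_force: 0.0
```

```bash
python3 - <<'E'
from h import *
rows([.611,.231,.068],2.48,step=.017)
b=ctrl.get_image("side")[..., ::-1][140:280,190:330]
cv2.imwrite("pics/e.png",cv2.resize(b,(560,560),interpolation=2))
E
```

```text
[-0.0007, 0.0005, 0.016, -0.01, -0.0, -0.01, 0]
[-0.0007, 0.0005, 0.016, -0.01, -0.0, -0.01, 0]
[-0.0007, 0.0005, 0.016, -0.01, -0.0, -0.01, 0]
[-0.0007, 0.0005, 0.016, -0.01, -0.0, -0.01, 0]
[-0.0007, 0.0005, 0.016, -0.01, -0.0, -0.01, 0]
5 d [ 0.004  -0.0002 -0.0799] w [-0. -0. -0.]
```

View pics/e.png

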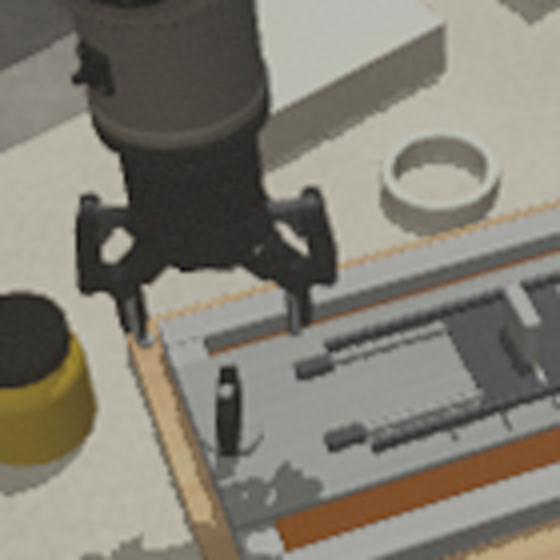

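The open gripper is centred over the left knob bar (crop 228,410), with the jar clear to the left.

Call:
drive_tool --increments '[[[-0.001,0.001,0.016,0,0,0,0],[-0.001,0,0.016,0,0,0,0],[-0.001,0.001,0.016,0,0,0,0],[0,0,0.016,0,0,0,0],[0,0,0.016,0,0,0,0],[0,0,0,0,0,0,0],[0,0,0,0,0,0,0]]]'

```text
t: 8.13
ee_pos: [0.6103, 0.2308, 0.0674]
tool_rot: [-0.001, 0.325, 0.946, -0.001]
contact_force: [0.1, 0.3, 0.5]
opening: 0.085
finger_force: 0.0
```

Call:
drive_tool --increments '[[[0,0,0,0,0,0,0.5],[0,0,0,0,0,0,0.7],[0,0,0,0,0,0,0.9],[0,0,0,0,0,0,1],[0,0,0,0,0,0,1],[0,0,0,0,0,0,1],[0,0,0,0,0,0,1],[0,0,0,0,0,0,1]]]'

```text
t: 8.8
ee_pos: [0.611, 0.2318, 0.0688]
tool_rot: [0.0, 0.324, 0.946, 0.0]
contact_force: [0.5, -0.4, 5.4]
opening: 0.0116
finger_force: 41.1
```

```bash
python3 - <<'E'
from h import *
o=ctrl.get_obs();q=o["tool_rot"];A=Rn.from_quat([*q[1:],q[0]])
print(o["ee_pos"],heading(),o["ft_torque"],"F tool",A.inv().apply(o["contact_force"]))
E
```

```text
[0.61102589 0.23180931 0.06875825] 2.4806269934408074 [-0.04170136 -0.00799451  0.11448294] F tool [-0.63381612 -0.05467013 -5.41059213]
```

Call:
drive_tool --increments '[[[0,0,0,0,0,6.5,1],[0,0,0,0,0,6.5,1],[0,0,0,0,0,6.5,1],[0,0,0,0,0,6.5,1],[0,0,0,0,0,6.5,1],[0,0,0,0,0,6.5,1],[0,0,0,0,0,6.5,1],[0,0,0,0,0,6.5,1],[0,0,0,0,0,6,1],[0,0,0,0,0,6,1]]]'

```text
t: 9.63
ee_pos: [0.6113, 0.2319, 0.0688]
tool_rot: [0.0, 0.778, 0.628, 0.001]
contact_force: [2.0, 0.9, 2.3]
opening: 0.0112
finger_force: 40.9
```

Call:
drive_tool --increments '[[[0,0,0,0,0,4,1],[0,0,0,0,0,3,1],[0,0,0,0,0,2,1],[0,0,0,0,0,0,1],[0,0,0,0,0,0,1]]]'

```text
t: 10.05
ee_pos: [0.6113, 0.2319, 0.0688]
tool_rot: [0.0, 0.823, 0.568, 0.001]
contact_force: [2.8, -0.4, 5.4]
opening: 0.0116
finger_force: 56.3
```

```bash
python3 - <<'E'
from h import *
o=ctrl.get_obs();print(o["t"],o["ee_pos"],o["ft_torque"],heading())
E
```

```text
10.05 [0.61129495 0.23188194 0.06877453] [ 0.00898476 -0.75006883  1.24110007] 1.2087541425887802
```

Call:
drive_tool --increments '[[[0,0,0,0,0,-1.5,0.8],[0,0,0,0,0,0,0.5],[0,0,0,0,0,0,0.4],[0,0,0,0,0,0,0.4],[0,0,-0.02,0,0,0,0.4],[0,0,-0.03,0,0,0,0.3],[0,0,-0.03,0,0,0,0],[0,0,0,0,0,0,0]]]'

```text
t: 10.72
ee_pos: [0.613, 0.2327, 0.154]
tool_rot: [0.001, 0.816, 0.578, 0.003]
contact_force: [0.9, 0.7, 0.4]
opening: 0.0812
finger_force: 0.0
```

```bash
python3 - <<'E'
from h import *
rows([.5484,.0418,.15],2.822)
E
```

```text
[-0.0144, 0.0002, 0.0002, 0.03, 0.0, -6.51, 0]
[-0.0143, -0.0015, 0.0002, 0.03, 0.0, -6.51, 0]
[-0.0141, -0.0031, 0.0002, 0.03, 0.0, -6.51, 0]
[-0.0136, -0.0046, 0.0002, 0.03, 0.0, -6.51, 0]
[-0.013, -0.0062, 0.0002, 0.03, 0.0, -6.51, 0]
[-0.0122, -0.0076, 0.0002, 0.03, 0.0, -6.51, 0]
[-0.0113, -0.0089, 0.0002, 0.03, 0.0, -6.51, 0]
[-0.0102, -0.0102, 0.0002, 0.03, 0.0, -6.51, 0]
[-0.009, -0.0112, 0.0002, 0.03, 0.0, -6.51, 0]
[-0.0077, -0.0122, 0.0002, 0.03, 0.0, -6.51, 0]
[-0.0062, -0.013, 0.0003, 0.03, 0.0, -6.51, 0]
[-0.0047, -0.0136, 0.0003, 0.03, 0.0, -6.51, 0]
[-0.0031, -0.014, 0.0003, 0.03, 0.0, -6.51, 0]
[-0.0015, -0.0143, 0.0003, 0.03, 0.0, -6.51, 0]
14 d [-0.0646 -0.1909 -0.004 ] w [  0.4   0.  -91.1]
```

Call:
drive_tool --increments '[[[-0.014,0,0,0,0,-6.5,0],[-0.014,-0.002,0,0,0,-6.5,0],[-0.014,-0.003,0,0,0,-6.5,0],[-0.014,-0.005,0,0,0,-6.5,0],[-0.013,-0.006,0,0,0,-6.5,0],[-0.012,-0.008,0,0,0,-6.5,0],[-0.011,-0.009,0,0,0,-6.5,0],[-0.01,-0.01,0,0,0,-6.5,0],[-0.009,-0.011,0,0,0,-6.5,0],[-0.008,-0.012,0,0,0,-6.5,0]]]'

```text
t: 11.55
ee_pos: [0.5635, 0.0957, 0.1482]
tool_rot: [-0.0, 0.375, 0.927, -0.0]
contact_force: [0.5, 0.9, -0.3]
opening: 0.0855
finger_force: 0.0
```

Call:
drive_tool --increments '[[[-0.006,-0.013,0,0,0,-6.5,0],[-0.005,-0.014,0,0,0,-6.5,0],[-0.003,-0.014,0,0,0,-6.5,0],[-0.002,-0.014,0,0,0,-6.5,0],[0,0,0,0,0,0,0],[0,0,0,0,0,0,0],[0,0,0,0,0,0,0]]]'

```text
t: 12.13
ee_pos: [0.5459, 0.0423, 0.1484]
tool_rot: [0.0, 0.161, 0.987, 0.0]
contact_force: [-0.2, 0.5, -0.6]
opening: 0.0852
finger_force: 0.0
```

```bash
python3 - <<'E'
from h import *
rows([.5484,.0418,.068],2.822,step=.017)
b=ctrl.get_image("side")[..., ::-1][130:290,210:410]
cv2.imwrite("pics/f.png",cv2.resize(b,(700,560),interpolation=2))
E
```

```text
[-0.0005, 0.0001, 0.0161, 0.01, 0.0, -0.05, 0]
[-0.0005, 0.0001, 0.0161, 0.01, 0.0, -0.05, 0]
[-0.0005, 0.0001, 0.0161, 0.01, 0.0, -0.05, 0]
[-0.0005, 0.0001, 0.0161, 0.01, 0.0, -0.05, 0]
[-0.0005, 0.0001, 0.0161, 0.01, 0.0, -0.05, 0]
5 d [ 0.0025 -0.0005 -0.0804] w [ 0.   0.  -0.2]
```

View pics/f.png

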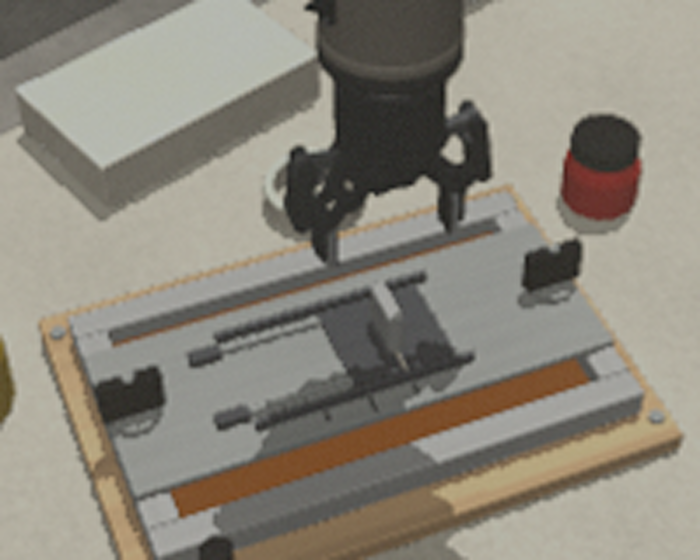

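Both knob bars now lie along the jig's y (crop 130,393 and 552,265), the shutter is still shut, and the gripper is over the tab. Descend and grip.

Call:
drive_tool --increments '[[[-0.001,0,0.016,0,0,0,0],[-0.001,0,0.016,0,0,0,0],[-0.001,0,0.016,0,0,0,0],[0,0,0.016,0,0,0,0],[0,0,0.016,0,0,0,0],[0,0,0,0,0,0,0],[0,0,0,0,0,0,0]]]'

```text
t: 12.77
ee_pos: [0.5483, 0.0418, 0.068]
tool_rot: [-0.001, 0.16, 0.987, 0.0]
contact_force: [0.2, 0.8, 0.2]
opening: 0.0852
finger_force: 0.0
```

Call:
drive_tool --increments '[[[0,0,0,0,0,0,0.5],[0,0,0,0,0,0,0.7],[0,0,0,0,0,0,0.8],[0,0,0,0,0,0,0.9],[0,0,0,0,0,0,1],[0,0,0,0,0,0,1],[0,0,0,0,0,0,1],[0,0,0,0,0,0,1],[0,0,0,0,0,0,1]]]' --newtons 50

```text
t: 13.52
ee_pos: [0.549, 0.0414, 0.0688]
tool_rot: [0.0, 0.159, 0.987, 0.0]
contact_force: [-0.1, 3.7, 5.9]
opening: 0.0112
finger_force: 50.2
```

```bash
python3 - <<'E'
from h import *
o=ctrl.get_obs();q=o["tool_rot"];A=Rn.from_quat([*q[1:],q[0]])
print(o["ee_pos"],heading(),"F tool",A.inv().apply(o["contact_force"]))
u=np.array([.3143,.9493,0]);print("jig y of tcp",(o["ee_pos"]-[.5578,.0703,0])@u,"tool dir of +y",A.inv().apply(u))
E
```

```text
[0.54897408 0.04143283 0.06879852] 2.8213534683487826 F tool [ 1.21939213  3.47467245 -5.90634622]
jig y of tcp -0.03017759258116357 tool dir of +y [5.12523797e-04 9.99976960e-01 8.92357391e-04]
```

Call:
drive_tool --increments '[[[0,0.004,0,0,0,0,1],[0,0.004,0,0,0,0,1],[0,0.005,0,0,0,0,1],[0,0.005,0,0,0,0,1],[0,0.005,0,0,0,0,1],[0,0.005,0,0,0,0,1],[0,0.004,0,0,0,0,1],[0,0.003,0,0,0,0,1],[0,0,0,0,0,0,1],[0,0,0,0,0,0,1]]]'

```text
t: 14.35
ee_pos: [0.5595, 0.0731, 0.0687]
tool_rot: [-0.0, 0.16, 0.987, -0.001]
contact_force: [-4.3, -5.0, 13.0]
opening: 0.0112
finger_force: 51.4
```

```bash
python3 - <<'E'
from h import *
o=ctrl.get_obs();u=np.array([.3143,.9493,0]);print("jig y of tcp",(o["ee_pos"]-[.5578,.0703,0])@u,o["contact_force"]@u)
b=ctrl.get_image("side")[..., ::-1][180:280,250:360]
cv2.imwrite("pics/g.png",cv2.resize(b,(660,600),interpolation=2))
E
```

```text
jig y of tcp 0.003195450102242701 -6.131919630178133
```

View pics/g.png

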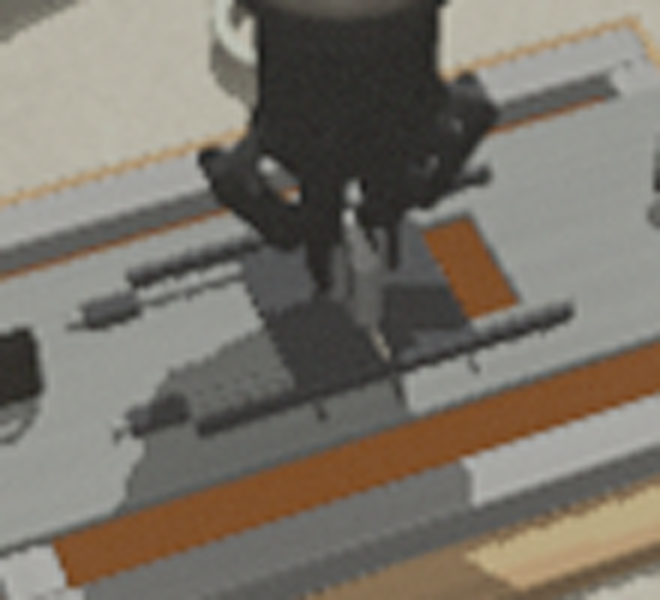

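The pointer (crop 385,350) is lined up with the middle tick (about 398,375), about 33 mm open. I nudge 1.5 mm and hold.

Call:
drive_tool --increments '[[[0,0.0015,0,0,0,0,1],[0,0,0,0,0,0,1],[0,0,0,0,0,0,1],[0,0,0,0,0,0,1],[0,0,0,0,0,0,1],[0,0,0,0,0,0,1],[0,0,0,0,0,0,1],[0,0,0,0,0,0,1],[0,0,0,0,0,0,1],[0,0,0,0,0,0,1]]]'

```text
t: 15.23
ee_pos: [0.5598, 0.0743, 0.0687]
tool_rot: [-0.0, 0.16, 0.987, -0.001]
contact_force: [-5.3, -5.7, 13.2]
opening: 0.0113
finger_force: 51.3
```

```bash
python3 - <<'E'
from h import *
o=ctrl.get_obs();u=np.array([.3143,.9493,0]);y=(o["ee_pos"]-[.5578,.0703,0])@u;print("open",y+.0302,o["contact_force"]@u,o["finger_force"])
if .032<y+.0302<.038: print(ctrl.close_job())
E
```

```text
open 0.03461292127808699 -7.083814152800814 51.315786838531494
the job is handed in; nothing more can be done
None
```

I handed the job in at about 15 s: both knobs were turned until they pressed against their end stops, and the gripper is holding the shutter at about 34.6 mm open (target 35 mm); no verdict came back.

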